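Clip the hand magnifier to the bench eye

ROBOT

A 7-joint arm with a two-finger parallel gripper is mounted at the origin on the work surface. World frame = base frame: x ahead of the robot, y to its left, z up, the work surface at z = 0. Lengths are in m, angles in rad, forces in N, time in s.
With the tool pointing down it reaches from about 0.4 to 0.875 m from the base axis. Payload 6.5 kg.
Tool frame: the origin (TCP) lies at the very end of the fingers, on their centre line; the grasp point (between the pads) lies 19 mm behind it; z points along the fingers, y is the line along which they close (so a half turn about z gives the same grasp; the last joint's range is limited). The gripper opens to 88 mm and grips with 3 to 60 N. Pads are 18 mm wide; open, the fingers measure 123 mm over their backs; the gripper's body (75 mm by 187 mm) begins 45 mm behind the grasp point.
Start: joints at [-0.066, 0.536, -0.004, 1.538, 0.003, 1.067, -0.071], TCP at [0.65, -0, 0.199] pointing down, gripper open.
Joint ranges: [-2.7, 2.7], [-0.37, 2.16], [-1.27, 1.26], [0.24, 2.4], [-1.31, 4.45], [0.19, 1.91], [-2.76, 2.76]. Speed limits (rad/s): [2.39, 2.39, 3.14, 3.14, 3.14, 3.14, 3.14].

INTERFACE

Orientations are given as a 3x3 rotation matrix whose columns are the frame's x, y, z axes.
In Python, from rig import * gives the robot as it stands. The module is installed in compiled form; this text tells all that it offers.
- The arm moves only by the tool jog_arm, never from a script. Its argument "commands" is a list of rows, each an object with "delta_rot": the turn, a rotation vector about the world's x, y, z in degrees, a list of three; "offset": the shift along the world's x, y, z in m, a list of three; "jaw": the closure, from 0 (fully open) to 1 (shut). In form: [{"delta_rot": [wx, wy, wz], "offset": [tx, ty, tz], "jaw": jaw}, ...]. A call has 1 to 10 rows; each row is the pose to reach, as a shift and turn from the pose commanded when the call began; what a row does not reach only later rows make up. A row lasts 1/8 s, in which the tool goes at most 62.5 mm and 10.7 degrees, less where a joint would pass 70% of its speed; a pose out of reach is approached as far as the arm can. A call with a gripper value outside its range is refused whole. The fingers move at their own pace and stop on an object; the grip force is fixed at half the most. Time passes only in rows, so rows that repeat a pose let the fingers close. It gives the time, the measured TCP pose, the force, the opening and the grip force at its end, in the units of the state.
- read_state(): the state, without advancing time (a new reading comes with each control period).
- read_camera(name): name is "scene" or "side" or "wrist"; returns the picture (384x512x3 uint8, blue, green, red); there is no depth.
- calibration(name): a dict with "vfov" (degrees; the focal length in pixels is half the picture's height over the tangent of half this angle, whatever the lens; pixels are square), "cx", "cy" (the principal point, pixels), "position" and "orientation" of the camera in the world. Camera axes: x right, y down, z forward; pixel columns grow to the right and rows downward; lengths in m; the calibration is good to about 2 mm. A picture is of the moment at which its call begins: read the wrist's pose just before it. calibration takes no time and is no camera call; for the wrist camera it gives the pose at the moment of the call.
- close_job(): hands the job in; it is judged then, once.
The state is a dict: "time": time; "joint_positions": joint angles; "dq": joint speeds; "joint_torque": joint torques, N m; "eef_pos": TCP position; "ee_rot": TCP orientation; "wrist_force": force on the tool from outside, world axes, zero at the start; "wrist_torque": the same for the moment, N m; "opening": finger opening in m; "finger_force": force on a finger pad.
Only numpy, scipy, OpenCV 4.12 (cv2) and the standard library are available. Lean on these libraries where they do the work, as an engineer would, in place of code of your own. Each camera call takes 0.05 s, during which the arm holds its last target. There are 200 camera calls.

TASK

Clip the hand magnifier to the eye on the bench so that it cannot fall on the porcelain: hold it by the black grip, press the sprung gate of its hook against the left upright leg of the eye (left as seen from the robot) until the leg is inside and the gate has sprung shut. Then pull the grip back until the end of the hook bears on the leg, keep up a steady tug of about 11 N for half a second, and lay the magnifier flat on the bench, still clipped, and let go. Be gentle: never load the eye with more than 14 N, and leave the dish, jar, cup and brush where they are.

Things in the scene. Friction and masses are not known exactly. Their poses are not given: they have to be found in the camera images.
- magnifier: Hand magnifier, loose, 222 mm long, about 0.32 kg, lying flat: a lens 68 mm across, a black grip in the middle and a steel snap hook. Origin: under the grip's centre, on the bench; x runs along it towards the hook, z up. Grip: 56 long (x) by 26 wide (y) by 36 high. Hook: 10 mm round bar lying level at z = 18, with a straight spine along y = 25 from x = 34 to 100.
- hook_nose (a point): End of the hook's nose, at x 81, y -20, z 18 mm in the magnifier's frame. From the spine the bar bends round a bow whose end crosses at x = 113 (inner face x = 108) and returns as the nose along y = -20 to this point. Clear width inside, nose to spine: 35 mm.
- gate (a joint): Sprung gate, a 6 mm bar 45 mm long closing the gap at y = -20 between its hinge (x 36, y -20) and the nose. Rad: 0 shut, grows as it swings into the hook (towards +y), stop 1.15; springs shut by itself; 2 to 6 N opens it. Press the leg 18 mm past the gate's line with the leg near x = 64, then pull the grip back: once the leg clears the gate's tip (near x = 83) the gate snaps shut behind it.
- gate_gap (a point): Middle of the gap that the gate closes, at (64, -20, 18) mm in the magnifier's frame, where to press the leg in. The gap lets the leg's centre pass between x = 44 and 77 mm.
- pocket (a point): Where the middle of the leg lies when the hook is pulled home: (104, -2, 18) mm in the magnifier's frame. The leg then touches the inner face of the bow's end.
- anchor: Fixed grey steel foot plate, 52 (x) by 110 (y) by 6 mm high, carrying a rigid upright eye of 8 mm steel bar: an inverted U, 64 mm high over all, legs at y = +24 and -24 mm. Origin: under the plate's centre, on the bench; z up. The eye is clamped in a short slot: both legs stand at the same x, anywhere from -11 to +11 mm, which is not reported: find it by feel or by eye.
- leg (a point): Middle of the slot of the left (+y) leg, 26 mm above the bench: (0, 24, 26) mm in the anchor's frame. The leg stands within 11 mm of it along the anchor's x. Bring the hook from the anchor's +y side, its x along the anchor's x, lifted 8 to 14 mm to clear the plate, and move it towards -y: the nose passes through the eye.
- dish: Bystander: loose white porcelain dish, 140 mm across, 24 mm high, at the back left. Origin: underside centre. Leave alone.
- jar: Bystander: loose amber glass jar, 60 mm across, 85 mm high, at the right. Origin: underside centre. Leave alone.
- cup: Bystander: loose white cup, 72 mm across, 60 mm high, at the left. Origin: underside centre. Leave alone.
- brush: Bystander: loose brush lying flat at the right. Leave alone.
Not all that is in view belongs to the job. Several things look just like the magnifier: the one meant starts farthest from the robot's base.

How it is judged:
On the way, in this order (a step that is already met when the one before it is completed fails the run):
1. the gate is pressed open against the eye (value of joint gate above 0.35 rad and contact force between magnifier and anchor above 0.5 N and height (world z) of magnifier below 0.03 m), for 0.05 s.
2. the leg is inside the hook and the gate has sprung shut (x of leg in the frame of magnifier between 0.05 and 0.12 m and y of leg in the frame of magnifier between -0.016 and 0.022 m and value of joint gate below 0.08 rad and height (world z) of magnifier below 0.03 m), for 0.05 s.
3. the hook is pulled home on the leg with more than 8 N, gate shut (all of step 2 and x of leg in the frame of magnifier above 0.084 m and contact force between magnifier and anchor above 8 N), for 0.25 s.
At the end, for the whole second after the job is handed in: The leg is inside the hook (leg at x 50 to 120 mm, y -16 to 22 mm in the magnifier's frame), the gate is shut (under 0.08 rad), the magnifier lies flat on the bench (origin under 5 mm high, tilt under 0.06 rad), at rest and released (x of leg in the frame of magnifier between 0.05 and 0.12 m and y of leg in the frame of magnifier between -0.016 and 0.022 m and value of joint gate below 0.08 rad and height (world z) of magnifier below 0.005 m and angle between magnifier's own z axis and vertical below 0.06 rad and linear speed of magnifier below 0.01 m/s); the robot touches nothing.
It fails at once if the eye is loaded with more than 14 N (contact force between magnifier and anchor above 14 N).
It fails at once if the dish is moved more than 15 mm (distance of dish from where it was at the start of the episode above 0.015 m).
It fails at once if the jar is moved more than 15 mm (distance of jar from where it was at the start of the episode above 0.015 m).
It fails at once if the cup is moved more than 15 mm (distance of cup from where it was at the start of the episode above 0.015 m).
It fails at once if the brush is moved more than 15 mm (distance of brush from where it was at the start of the episode above 0.015 m).
It also fails if it takes over 69 s, if anything falls off the work surface, if the arm or the gripper's body presses on something with over 40 N, if the wrist force passes 120 N, or if a joint passes its speed limit or range.

## Working session

There is one attempt and no reset: what is moved stays moved. The work goes in short steps, Python scripts to look and compute and a tool call to move; the robot and the scene stay as the last step left them, time stands still between calls to the robot, and variables do not carry over. Pictures are saved under pics/ and viewed, at most 10 in all, crops included, and the job is handed in when it is done.

Besides the shell and the picture viewer there is one more tool, called after ">>>" as name(argument=value, ...), one argument or row to a line, values as JSON. jog_arm: Moves the arm, as the interface text tells. Its arguments: {"type":"object","properties":{"commands":{"type":"array"}},"required":["commands"]}

```bash
mkdir -p pics
cat > h.py <<'E'
from rig import *
import numpy as np, cv2
def K(c,h=384):
    f=h/2/np.tan(np.radians(c["vfov"])/2); return f,c["cx"],c["cy"]
def ray(c,u,v,z):
    f,cx,cy=K(c); R=np.array(c["orientation"]);p=np.array(c["position"])
    d=R@np.array([(u-cx)/f,(v-cy)/f,1]); return p+d*(z-p[2])/d[2]
def proj(c,P):
    f,cx,cy=K(c); R=np.array(c["orientation"]);p=np.array(c["position"])
    q=R.T@(np.array(P)-p); return q[0]/q[2]*f+cx,q[1]/q[2]*f+cy
E
python3 - <<'E'
from h import *
for n in ("scene","side"):
    c=calibration(n); print(n,c)
    im=read_camera(n); cv2.imwrite(f"pics/{n}0.png",im)
a=cv2.imread("pics/scene0.png");b=cv2.imread("pics/side0.png")
cv2.imwrite("pics/s0.png",cv2.resize(a,(800,600),interpolation=cv2.INTER_CUBIC))
cv2.imwrite("pics/d0.png",cv2.resize(b,(800,600),interpolation=cv2.INTER_CUBIC))
print(read_state())
E
```

```text
scene {'vfov': 42.276063534430946, 'cx': 257.3282175975693, 'cy': 185.78477351140143, 'position': array([1.02666486, 1.00073636, 0.98144615]), 'orientation': array([[-0.86439003,  0.33546052, -0.37456124],
       [ 0.50239506,  0.54550529, -0.67083767],
       [-0.02071441, -0.76804311, -0.64006304]])}
side {'vfov': 45.20529379806655, 'cx': 254.14918669770702, 'cy': 186.54799947020499, 'position': array([ 0.06267792, -0.84063032,  0.9552654 ]), 'orientation': array([[ 0.90541647, -0.2795604 ,  0.31947926],
       [-0.42410804, -0.62897989,  0.65154944],
       [ 0.0187986 , -0.72541732, -0.68805256]])}
{'time': 0.1, 'joint_positions': array([-0.06620873,  0.53708969, -0.00447373,  1.53872961,  0.00261565,
        1.06732217, -0.07119486]), 'dq': array([-0.00017135, -0.00158948,  0.00029883, -0.00024195,  0.00112952,
        0.00042583, -0.00059231]), 'joint_torque': array([ 3.46889319e-03, -5.72081137e+01,  9.94492471e-01, -2.52229267e+01,
       -5.61024144e-02,  1.35207170e-02,  4.56839609e-05]), 'eef_pos': array([6.49397456e-01, 6.15401772e-06, 1.98644315e-01]), 'ee_rot': array([[-1.23306261e-04,  9.99998808e-01, -1.53902894e-03],
       [ 9.99999986e-01,  1.23136881e-04, -1.10150247e-04],
       [-1.09960604e-04, -1.53904250e-03, -9.99998810e-01]]), 'wrist_force': array([-0.27848387,  0.25688607, -1.15133548]), 'wrist_torque': array([-0.04430088, -0.04343646,  0.01793496]), 'finger_force': 0.0, 'opening': 0.08774968373859841}
```

View pics/s0.png

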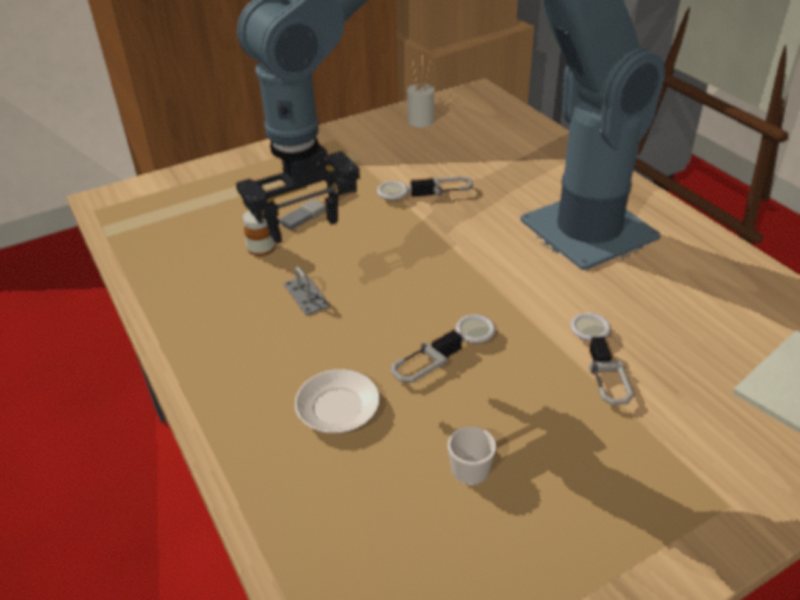

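View pics/d0.png

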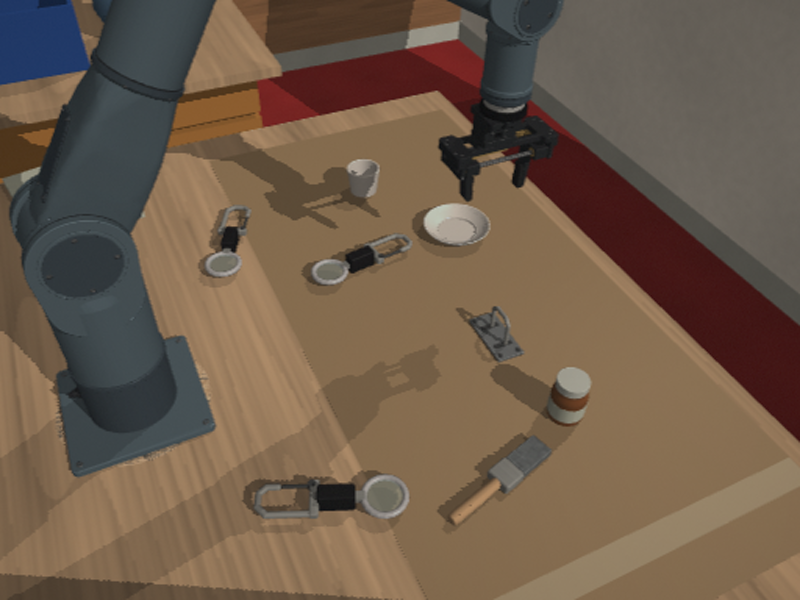

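Scene view (800x600): three magnifiers, A with grip at (447,345), B at (600,350), C at (424,187). A looks farthest from the base and lies by the dish. The anchor is at (305,293), the dish at (337,403), the cup at (471,455) and the jar at (258,232). I'll measure the positions and confirm A in a crop.

Run:
```python
from h import *
s=calibration("scene");d=calibration("side");k=1.5625
for n,(a,b) in dict(A=((447,345),(360,259)),B=((600,350),(230,238)),C=((424,187),(337,497)),anchor=((305,293),(496,335))).items():
    z=.018 if n!="anchor" else .006
    p=ray(s,a[0]/k,a[1]/k,z);q=ray(d,b[0]/k,b[1]/k,z);print(n,p.round(3),q.round(3),np.hypot(*p[:2]).round(3))
for n,(a,b,z) in dict(dish=((337,403),(457,225),.012),cup=((471,455),(363,180),.03),jar=((258,232),(569,397),.042)).items():
    print(n,ray(s,a[0]/k,a[1]/k,z).round(3),ray(d,b[0]/k,b[1]/k,z).round(3))
a=cv2.imread("pics/scene0.png");b=cv2.imread("pics/side0.png")
c1=cv2.resize(a[165:265,170:330],(800,500),interpolation=cv2.INTER_CUBIC)
c2=cv2.resize(b[130:240,190:350],(800,550),interpolation=cv2.INTER_CUBIC)
cv2.imwrite("pics/cA.png",c1);cv2.imwrite("pics/cB.png",c2)
```

```text
A [0.471 0.165 0.018] [0.47  0.161 0.018] 0.499
B [0.248 0.316 0.018] [0.254 0.329 0.018] 0.402
C [ 0.233 -0.304  0.018] [ 0.234 -0.31   0.018] 0.383
anchor [ 0.622 -0.114  0.006] [ 0.618 -0.118  0.006] 0.633
dish [0.699 0.181 0.012] [0.703 0.186 0.012]
cup [0.577 0.397 0.03 ] [0.576 0.393 0.03 ]
jar [ 0.638 -0.307  0.042] [ 0.635 -0.311  0.042]
```

View pics/cA.png

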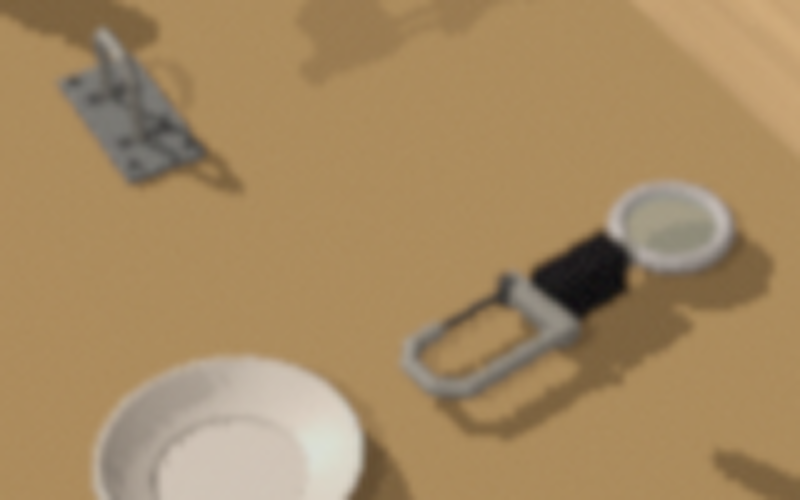

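View pics/cB.png

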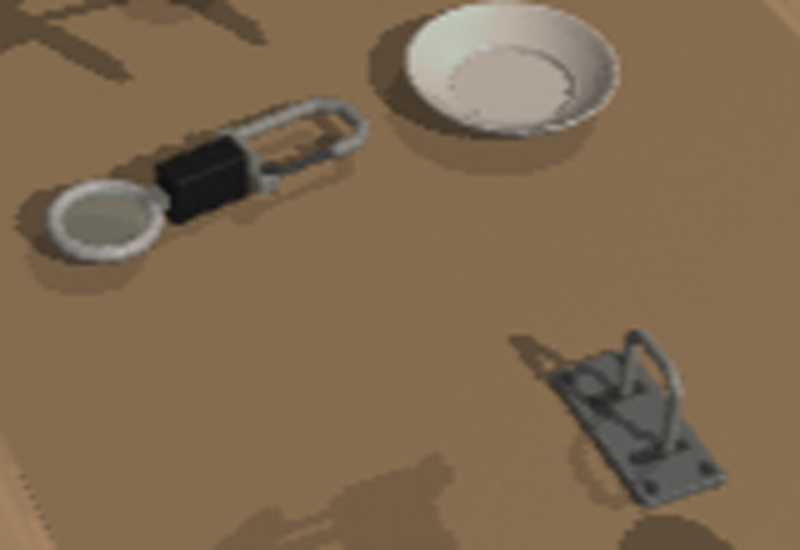

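Crops confirm A (reach 0.50 m, against 0.40 for B and 0.38 for C): lens at (670,227), black grip at (585,275), and the dark gate on the side facing the anchor. The plate corners and both legs are visible. Next I'll work out both poses.

Run:
```python
from h import *
s=calibration("scene");d=calibration("side")
S=lambda u,v,z:ray(s,170+u/5,165+v/5,z)[:2].round(4)
D=lambda u,v,z:ray(d,190+u/5,130+v/5,z)[:2].round(4)
print("plate scene",[S(*p,.006).tolist() for p in((60,82),(205,155),(133,183))])
print("plate side",[D(*p,.006).tolist() for p in((550,378),(630,350),(725,480),(645,505))])
print("legs base side",D(627,397,.006),D(668,455,.006),"top",D(636,335,.06),D(675,385,.055))
print("legs base scene",S(152,135,.006),S(118,93,.006))
print("lens",S(670,227,.018),D(107,222,.018),"bow end",S(412,365,.018),D(362,130,.018))
for n,im in(("scene",cv2.imread("pics/scene0.png")),("side",cv2.imread("pics/side0.png"))):
    m=(im.max(2)<45).astype(np.uint8); m=cv2.morphologyEx(m,cv2.MORPH_OPEN,np.ones((3,3)))
    N,L,st,ce=cv2.connectedComponentsWithStats(m)
    for i in range(1,N):
        if 80<st[i,4]<3000 : print(n,st[i],ce[i].round(1),ray(s if n=="scene" else d,*ce[i],.024).round(4))
w=calibration("wrist"); print(w)
```

```text
plate scene [[0.6452, -0.1631], [0.5985, -0.0531], [0.6462, -0.0527]]
plate side [[0.5902, -0.0673], [0.644, -0.0665], [0.6401, -0.1753], [0.5903, -0.1729]]
legs base side [ 0.623  -0.0985] [ 0.6211 -0.1465] top [ 0.62   -0.1017] [ 0.6226 -0.1397]
legs base scene [ 0.6179 -0.0867] [ 0.6188 -0.1342]
lens [0.4045 0.1556] [0.4021 0.148 ] bow end [0.5845 0.1739] [0.5817 0.164 ]
scene [356  19  17  28 209] [363.9  32.4] [-0.5337 -0.7188  0.024 ]
scene [ 158   92   71   62 1230] [194.5 114.5] [ 0.4575 -0.4751  0.024 ]
scene [264 116  13   9 109] [270. 120.] [ 0.243  -0.2969  0.024 ]
scene [209 123   7  19 104] [212.1 131.8] [ 0.4532 -0.3384  0.024 ]
scene [278 213  17  14 165] [286.9 219.8] [0.4705 0.1679 0.024 ]
scene [378 217  12  14 132] [383.5 223.8] [0.2536 0.319  0.024 ]
side [290   0  24  12 125] [303.5   4.9] [1.2875 1.1464 0.024 ]
side [310  20   7  27 100] [312.6  32.5] [1.1708 0.8562 0.024 ]
side [ 281   65   76   63 1813] [316.2  90.2] [0.9342 0.4253 0.024 ]
side [ 24  71  20  48 309] [33.5 95.8] [-0.0358  0.803   0.024 ]
side [328 100  11  20 151] [332.8 108.8] [0.925  0.2935 0.024 ]
side [142 146  10  15 124] [146.8 152.6] [0.2511 0.3201 0.024 ]
side [222 158  18  16 203] [230.5 165.3] [0.4687 0.1569 0.024 ]
side [ 44 246  21  26 182] [ 54.7 257. ] [-0.0698  0.012   0.024 ]
side [202 310  25  17 394] [214.3 317.7] [ 0.2308 -0.3113  0.024 ]
{'vfov': 71.98981639469585, 'cx': 254.05297236434538, 'cy': 194.2598766748794, 'position': array([0.64921715, 0.07428349, 0.38456954]), 'orientation': array([[ 9.99998230e-01,  1.83401072e-03, -4.19383850e-04],
       [ 1.63523386e-03, -9.57539674e-01, -2.88296895e-01],
       [-9.30316269e-04,  2.88295699e-01, -9.57540978e-01]])}
```

Run:
```python
from h import *
im=read_camera("wrist");c=calibration("wrist")
cv2.imwrite("pics/w0.png",im)
P=[proj(c,p) for p in((.62,-.114,.006),(.62,-.09,.06))];print(P)
u,v=map(int,P[0]);x0,y0=max(0,u-60),max(0,v-60);print(x0,y0)
cv2.imwrite("pics/w0c.png",cv2.resize(im[y0:y0+100,x0:x0+130],None,fx=6,fy=6,interpolation=cv2.INTER_CUBIC))
```

```text
[(np.float64(235.4696738134711), np.float64(239.3192285383332)), (np.float64(232.42979247010308), np.float64(241.22306376466207))]
175 179
```

View pics/w0c.png

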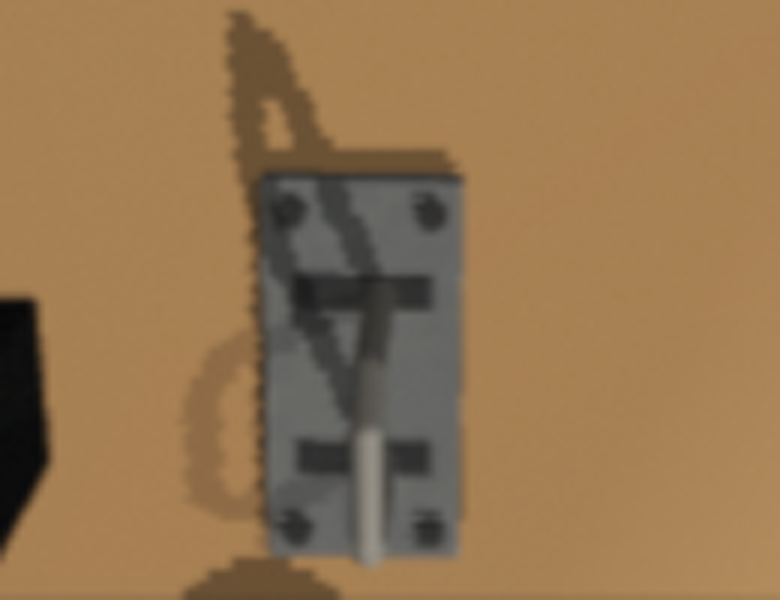

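>>> jog_arm(
  commands=[
    {"delta_rot": [0, 0, -10], "offset": [-0.02, 0.018, 0], "jaw": 0},
    {"delta_rot": [0, 0, -20], "offset": [-0.04, 0.036, 0], "jaw": 0},
    {"delta_rot": [0, 0, -30], "offset": [-0.06, 0.054, 0], "jaw": 0},
    {"delta_rot": [0, 0, -40], "offset": [-0.08, 0.072, 0], "jaw": 0},
    {"delta_rot": [0, 0, -50], "offset": [-0.1, 0.09, 0], "jaw": 0},
    {"delta_rot": [0, 0, -60], "offset": [-0.12, 0.108, 0], "jaw": 0},
    {"delta_rot": [0, 0, -70], "offset": [-0.14, 0.126, 0], "jaw": 0},
    {"delta_rot": [0, 0, -78], "offset": [-0.16, 0.144, 0], "jaw": 0},
    {"delta_rot": [0, 0, -84.5], "offset": [-0.179, 0.162, 0], "jaw": 0},
    {"delta_rot": [0, 0, -84.5], "offset": [-0.179, 0.162, 0], "jaw": 0},
  ],
)

```text
time: 1.4
eef_pos: [0.4697, 0.1634, 0.1993]
ee_rot: [[0.995, 0.1, -0.001], [0.1, -0.995, 0.0], [-0.001, -0.0, -1.0]]
wrist_force: [0.1, -1.2, -0.5]
opening: 0.0876
finger_force: 0.0
```

Wrist crop: plate corners are (262,175), (463,177), (457,555) and (270,555). The left leg's foot is at (374,290) in its slot, which spans 295–432, so the leg sits about +3 mm in x. Now I'll view the magnifier from above.

Run:
```python
from h import *
w={'vfov': 71.98981639469585, 'cx': 254.05297236434538, 'cy': 194.2598766748794, 'position': [0.64921715, 0.07428349, 0.38456954], 'orientation': [[ 9.99998230e-01,  1.83401072e-03, -4.19383850e-04],
       [ 1.63523386e-03, -9.57539674e-01, -2.88296895e-01],
       [-9.30316269e-04,  2.88295699e-01, -9.57540978e-01]]}
for p in((262,175),(463,177),(457,555),(270,555),(374,292),(364,292),(364,457)): print(p,ray(w,175+p[0]/6,179+p[1]/6,.006).round(4))
print("top crossbar",ray(w,175+370/6,179+430/6,.06),ray(w,175+370/6,179+560/6,.06))
c=calibration("wrist");im=read_camera("wrist");np.save("c1.npy",c,allow_pickle=True)
cv2.imwrite("pics/w1.png",im);print(c["position"])
for p in((.47,.163,.036),(.58,.17,.018)):print(proj(c,p))
m=(im.max(2)<50).astype(np.uint8)
N,L,st,ce=cv2.connectedComponentsWithStats(m)
for i in range(1,N):
    if st[i,4]>300:
        r=cv2.minAreaRect(np.argwhere(L==i)[:,::-1].astype(np.float32)); print(st[i],ce[i],r,ray(c,*ce[i],.036))
cv2.imwrite("pics/w1b.png",cv2.resize(im,(800,600),interpolation=cv2.INTER_CUBIC))
```

```text
(262, 175) [ 0.5953 -0.0619  0.006 ]
(463, 177) [ 0.6462 -0.0623  0.006 ]
(457, 555) [ 0.6445 -0.172   0.006 ]
(270, 555) [ 0.5934 -0.1721  0.006 ]
(374, 292) [ 0.6231 -0.094   0.006 ]
(364, 292) [ 0.6205 -0.094   0.006 ]
(364, 457) [ 0.6197 -0.142   0.006 ]
top crossbar [ 0.62537797 -0.10422084  0.06      ] [ 0.62478807 -0.13826183  0.06      ]
[0.54323178 0.17085853 0.38513228]
(np.float64(254.23547852430033), np.float64(172.0013763577128))
(np.float64(257.4729474803956), np.float64(85.30526485526387))
[245 150  20  41 729] [254.73799726 170.19615912] ((254.58041381835938, 170.26907348632812), (40.09496307373047, 18.48091697692871), 87.39744567871094) [0.47252366 0.16257927 0.036     ]
[    0   227   512   157 45771] [254.87577287 321.3451312 ] ((255.50003051757812, 305.0), (155.99996948242188, 510.99993896484375), 90.0) [0.2261685 0.1370922 0.036    ]
```

View pics/w1b.png

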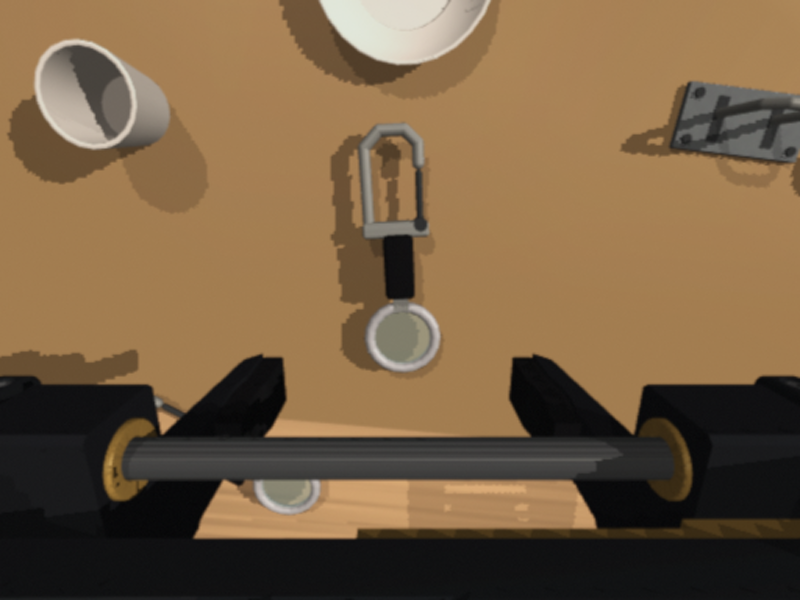

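Run:
```python
from h import *
c=np.load("c1.npy",allow_pickle=True).item();k=1.5625
R=lambda u,v,z:ray(c,u/k,v/k,z)[:2]
l=R(403,338,.018);b=R(392,124,.018)
print("lens",l,"bow",b,np.linalg.norm(b-l)*1000,"yaw",np.degrees(np.arctan2(*(b-l)[::-1])))
e=(b-l)/np.linalg.norm(b-l);print("origin",l+.070*e,b-.118*e)
print("grip top back/front edges",R(401,298,.036),R(398,236,.036), "mid", (R(401,298,.036)+R(398,236,.036))/2)
s1=R(371,215,.018);s2=R(364,150,.018);print("spine yaw",np.degrees(np.arctan2(*(s2-s1)[::-1])))
print(read_state()["eef_pos"])
```

```text
lens [0.3999803  0.15032829] bow [0.58618966 0.17915765] 188.42786407322632 yaw 8.80078970388934
origin [0.46915614 0.16103825] [0.46957896 0.16110371]
grip top back/front edges [0.44428188 0.15705653] [0.49798365 0.16521398] mid [0.47113276 0.16113525]
spine yaw 11.051214287244054
[0.47081639 0.16228746 0.19943002]
```

>>> jog_arm(
  commands=[
    {"delta_rot": [0, 0, 3.2], "offset": [-0.001, -0.001, -0.04], "jaw": 0},
    {"delta_rot": [0, 0, 3.2], "offset": [-0.001, -0.001, -0.09], "jaw": 0},
    {"delta_rot": [0, 0, 3.2], "offset": [-0.001, -0.001, -0.13], "jaw": 0},
    {"delta_rot": [0, 0, 3.2], "offset": [-0.001, -0.001, -0.16], "jaw": 0},
    {"delta_rot": [0, 0, 3.2], "offset": [-0.001, -0.001, -0.18], "jaw": 0},
    {"delta_rot": [0, 0, 3.2], "offset": [-0.001, -0.001, -0.19], "jaw": 0},
    {"delta_rot": [0, 0, 3.2], "offset": [-0.001, -0.001, -0.196], "jaw": 0},
    {"delta_rot": [0, 0, 3.2], "offset": [-0.001, -0.001, -0.196], "jaw": 0},
  ],
)

```text
time: 2.45
eef_pos: [0.4704, 0.1608, 0.0036]
ee_rot: [[0.988, 0.151, 0.0], [0.151, -0.988, 0.0], [0.0, 0.0, -1.0]]
wrist_force: [0.0, 1.1, 0.1]
opening: 0.0885
finger_force: 0.0
```

>>> jog_arm(
  commands=[
    {"delta_rot": [0, 0, 0], "offset": [0, 0, 0], "jaw": 0.4},
    {"delta_rot": [0, 0, 0], "offset": [0, 0, 0], "jaw": 0.5},
    {"delta_rot": [0, 0, 0], "offset": [0, 0, 0], "jaw": 0.6},
    {"delta_rot": [0, 0, 0], "offset": [0, 0, 0], "jaw": 1},
    {"delta_rot": [0, 0, 0], "offset": [0, 0, 0], "jaw": 1},
    {"delta_rot": [0, 0, 0], "offset": [0, 0, 0], "jaw": 1},
    {"delta_rot": [0, 0, 0], "offset": [0, 0, 0], "jaw": 1},
    {"delta_rot": [0, 0, 0], "offset": [0, 0, 0], "jaw": 1},
  ],
)

```text
time: 3.45
eef_pos: [0.47, 0.161, 0.0034]
ee_rot: [[0.988, 0.151, -0.0], [0.151, -0.988, -0.0], [-0.0, 0.0, -1.0]]
wrist_force: [0.1, -0.5, -0.6]
opening: 0.0097
finger_force: 0.0
```

The fingers went past 26 mm with no force, so something is wrong. I'll look.

Run:
```python
from h import *
st=read_state();print(st["opening"],st["finger_force"],st["eef_pos"])
a=read_camera("scene");b=read_camera("side")
A=cv2.resize(a[150:270,220:380],(400,300),interpolation=cv2.INTER_CUBIC);B=cv2.resize(b[80:230,150:350],(400,300),interpolation=cv2.INTER_CUBIC)
w=cv2.resize(read_camera("wrist"),(400,300))
cv2.imwrite("pics/chk.png",np.vstack([np.hstack([A,B]),np.hstack([w,w*0])]))
```

```text
0.00974183082823013 0.0 [0.46996568 0.16099903 0.00338639]
```

View pics/chk.png

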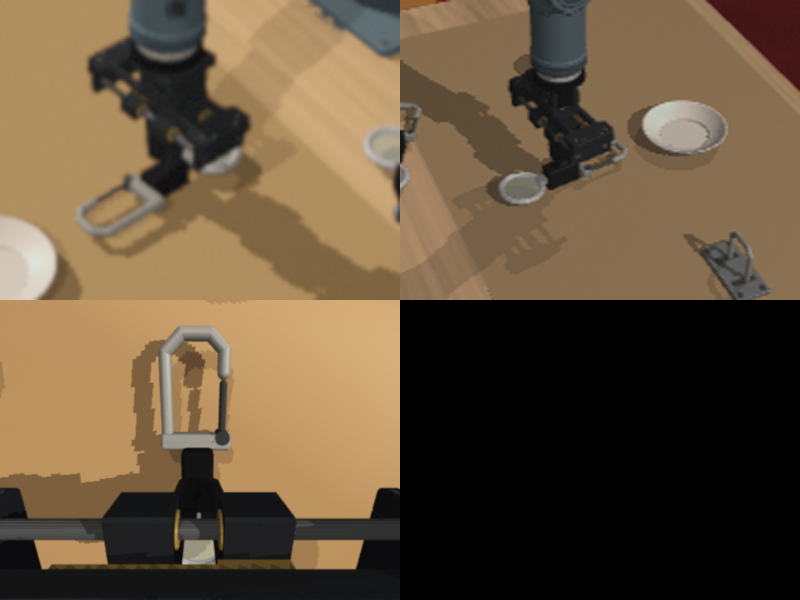

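The wrist view shows the fingers around the grip at (197,490) with the hook ahead and the magnifier not visibly displaced. I'll hold the close and read again.

>>> jog_arm(
  commands=[
    {"delta_rot": [0, 0, 0], "offset": [0, 0, 0], "jaw": 1},
    {"delta_rot": [0, 0, 0], "offset": [0, 0, 0], "jaw": 1},
    {"delta_rot": [0, 0, 0], "offset": [0, 0, 0], "jaw": 1},
    {"delta_rot": [0, 0, 0], "offset": [0, 0, 0], "jaw": 1},
  ],
)

```text
time: 4.1
eef_pos: [0.47, 0.161, 0.0034]
ee_rot: [[0.988, 0.151, -0.0], [0.151, -0.988, 0.0], [0.0, -0.0, -1.0]]
wrist_force: [0.9, -0.1, 0.1]
opening: 0.0004
finger_force: 0.0
```

Run:
```python
from h import *
s=calibration("scene");d=calibration("side");c=calibration("wrist")
print("scene bow",ray(s,220+80/2.5,150+215/2.5,.018),"was",ray(s,170+412/5,165+365/5,.018))
print("side bow",ray(d,150+(625-400)/2,80+148/2,.018),"was",ray(d,190+362/5,130+130/5,.018))
print("side lens",ray(d,150+(522-400)/2,80+188/2,.018))
print("wrist bow",ray(c,196*1.28,(327-300)*1.28,.018),c["position"])
im=read_camera("wrist");b=read_camera("side")
w=cv2.resize(im[150:384,150:360],(420,468));B=cv2.resize(b[130:200,195:265],(380,380),interpolation=cv2.INTER_CUBIC)
o=np.zeros((468,800,3),np.uint8);o[:,:420]=w;o[:380,420:]=B
cv2.imwrite("pics/chk2.png",o)
```

```text
scene bow [0.58171568 0.16678296 0.018     ] was [0.58451135 0.17386033 0.018     ]
side bow [0.5863009  0.17282621 0.018     ] was [0.58165837 0.16397372 0.018     ]
side lens [0.40169858 0.15016248 0.018     ]
wrist bow [0.58630335 0.18071046 0.018     ] [0.54288339 0.17230766 0.18935143]
```

View pics/chk2.png

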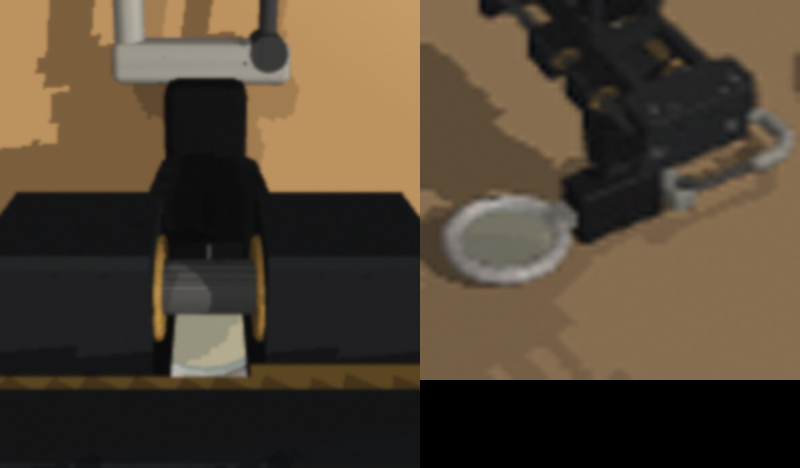

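The magnifier hasn't moved, and the fingers straddle the grip in the image, yet the reading says shut. A small lift will settle it: the weight should show as about 3 N on the wrist.

>>> jog_arm(
  commands=[
    {"delta_rot": [0, 0, 0], "offset": [0, 0, 0.003], "jaw": 1},
    {"delta_rot": [0, 0, 0], "offset": [0, 0, 0.006], "jaw": 1},
    {"delta_rot": [0, 0, 0], "offset": [0, 0, 0.01], "jaw": 1},
    {"delta_rot": [0, 0, 0], "offset": [0, 0, 0.01], "jaw": 1},
    {"delta_rot": [0, 0, 0], "offset": [0, 0, 0.01], "jaw": 1},
  ],
)

```text
time: 4.82
eef_pos: [0.47, 0.161, 0.0135]
ee_rot: [[0.988, 0.151, 0.0], [0.151, -0.988, 0.0], [0.0, -0.0, -1.0]]
wrist_force: [0.6, 0.1, -0.3]
opening: 0.0006
finger_force: 0.0
```

Run:
```python
from h import *
s=calibration("scene")
old=cv2.imread("pics/side0.png");a=cv2.imread("pics/scene0.png");b=read_camera("scene")
w=read_camera("wrist");cv2.imwrite("pics/w2.png",w)
A=a[200:250,245:285];B=b[200:250,245:285]
A=a[195:250,245:325];B=b[195:250,245:325]
cv2.imwrite("pics/chk3.png",np.hstack([cv2.resize(x,(400,275),interpolation=cv2.INTER_CUBIC) for x in(A,B)]))
for _ in range(4):
    read_camera("side");t=read_state();print(t["wrist_force"].round(2),t["opening"],t["finger_force"])
```

```text
[ 0.68  0.01 -0.86] 0.0005199120036192407 0.0
[1.25 0.46 1.14] 0.000339509439604686 0.0
[ 0.19 -1.38 -0.46] 0.000584911790397576 0.0
[-0.22  0.19  0.28] 0.0005192482356757263 0.0
```

View pics/chk3.png

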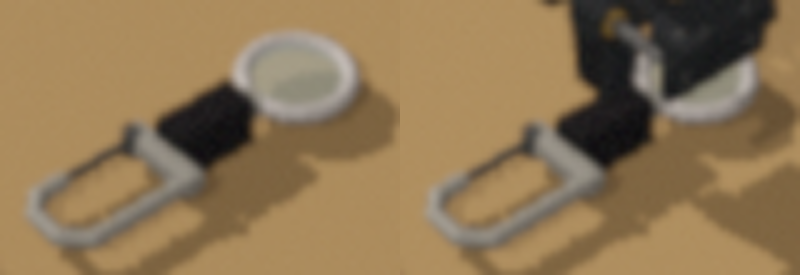

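No lift: the fingers shut on nothing, and the magnifier is in the same place, with the hook at (110,190) in both halves. The fingertips may end higher than the reported TCP, so I'll triangulate them from the first scene and side pictures (TCP z then 0.199).

Run:
```python
from h import *
s=calibration("scene");d=calibration("side");k=1.5625
def tri(a,b):
    A=[];B=[]
    for c,(u,v) in((s,a),(d,b)):
        p=np.array(c["position"]);r=ray(c,u/k,v/k,0)-p;r/=np.linalg.norm(r);M=np.eye(3)-np.outer(r,r);A.append(M);B.append(M@p)
    X=np.linalg.solve(sum(A),sum(B));return X.round(4),[np.linalg.norm(m@X-q).round(4) for m,q in zip(A,B)]
print(tri((273,238),(520,186)),tri((333,220),(467,197)))
print("jar top/bench check",tri((258,250),(569,420)))
# predicted fingertip pixels at z=.199 and .237 
for z in(.199,.237):
    for x in(.65-.053,.65+.053):print(z,x,(np.array(proj(s,(x,0,z)))*k).round(),(np.array(proj(d,(x,0,z)))*k).round())
# finger tips in wrist picture w1 : dark extents per row
im=cv2.imread("pics/w1.png");m=im.max(2)<45
for v in range(222,262,3):
    r=np.flatnonzero(~m[v,100:420])+100; print(v,np.flatnonzero(m[v,120:256])[-1:]+120,(np.flatnonzero(m[v,256:400])[:1]+256))
# shift in low wrist image w2 (closed fingers)
w=cv2.imread("pics/w2.png");g=w.max(2)
for v in range(180,330,8):
    q=np.flatnonzero(g[v,150:360]<60)+150;print(v,q.min() if q.size else None,q.max() if q.size else None)
```

```text
(array([ 0.7032, -0.0067,  0.2363]), [np.float64(0.0008), np.float64(0.0008)]) (array([5.994e-01, 2.000e-04, 2.384e-01]), [np.float64(0.0017), np.float64(0.0017)])
jar top/bench check (array([ 0.6408, -0.3193, -0.0121]), [np.float64(0.0003), np.float64(0.0003)])
0.199 0.597 [335. 238.] [463. 216.]
0.199 0.7030000000000001 [278. 258.] [515. 201.]
0.237 0.597 [333. 220.] [465. 198.]
0.237 0.7030000000000001 [275. 240.] [518. 184.]
222 [] []
225 [] []
228 [167] [341]
231 [180] [328]
234 [180] [328]
237 [180] [328]
240 [180] [328]
243 [181] [327]
246 [181] [327]
249 [181] [327]
252 [181] [327]
255 [182] [327]
258 [180] [328]
261 [179] [330]
180 279 285
188 234 270
196 233 271
204 233 271
212 234 271
220 234 270
228 234 272
236 229 279
244 225 282
252 154 354
260 150 359
268 150 359
276 150 359
284 150 359
292 150 359
300 150 359
308 150 359
316 150 359
324 150 359
```

The fingertips stand at z ≈ 0.237 while the reported TCP was 0.199, and the wrist view gives the same ~38 mm. So the real fingertips end about 38 mm above the reported TCP, and the jaws closed above the 36 mm grip. I'll open and go ~38 mm lower, stepping gently.

>>> jog_arm(
  commands=[
    {"delta_rot": [0, 0, 0], "offset": [0, 0, 0], "jaw": 0},
    {"delta_rot": [0, 0, 0], "offset": [0, 0, 0], "jaw": 0},
    {"delta_rot": [0, 0, 0], "offset": [0, 0, 0], "jaw": 0},
    {"delta_rot": [0, 0, 0], "offset": [0, 0, 0], "jaw": 0},
    {"delta_rot": [0, 0, 0], "offset": [0, 0, 0], "jaw": 0},
    {"delta_rot": [0, 0, 0], "offset": [0, 0, 0], "jaw": 0},
    {"delta_rot": [0, 0, 0], "offset": [0, 0, 0], "jaw": 0},
    {"delta_rot": [0, 0, 0], "offset": [0, 0, -0.01], "jaw": 0},
    {"delta_rot": [0, 0, 0], "offset": [0, 0, -0.015], "jaw": 0},
    {"delta_rot": [0, 0, 0], "offset": [0, 0, -0.015], "jaw": 0},
  ],
)

```text
time: 6.38
eef_pos: [0.4695, 0.1607, -0.0022]
ee_rot: [[0.988, 0.151, -0.001], [0.151, -0.989, -0.001], [-0.001, 0.0, -1.0]]
wrist_force: [-0.5, -0.2, 0.8]
opening: 0.088
finger_force: 0.0
```

>>> jog_arm(
  commands=[
    {"delta_rot": [0, 0, 0], "offset": [0, 0, -0.005], "jaw": 0},
    {"delta_rot": [0, 0, 0], "offset": [0, 0, -0.01], "jaw": 0},
    {"delta_rot": [0, 0, 0], "offset": [0, 0, -0.015], "jaw": 0},
    {"delta_rot": [0, 0, 0], "offset": [0, 0, -0.02], "jaw": 0},
    {"delta_rot": [0, 0, 0], "offset": [0, 0, -0.024], "jaw": 0},
    {"delta_rot": [0, 0, 0], "offset": [0, 0, -0.026], "jaw": 0},
    {"delta_rot": [0, 0, 0], "offset": [0, 0, -0.026], "jaw": 0},
  ],
)

```text
time: 7.25
eef_pos: [0.4699, 0.161, -0.0277]
ee_rot: [[0.988, 0.151, -0.0], [0.151, -0.988, -0.0], [-0.0, 0.0, -1.0]]
wrist_force: [0.4, -0.2, 0.0]
opening: 0.0879
finger_force: 0.0
```

>>> jog_arm(
  commands=[
    {"delta_rot": [0, 0, 0], "offset": [0, 0, -0.002], "jaw": 0},
    {"delta_rot": [0, 0, 0], "offset": [0, 0, -0.004], "jaw": 0},
    {"delta_rot": [0, 0, 0], "offset": [0, 0, -0.006], "jaw": 0},
    {"delta_rot": [0, 0, 0], "offset": [0, 0, -0.006], "jaw": 0.5},
    {"delta_rot": [0, 0, 0], "offset": [0, 0, -0.006], "jaw": 1},
    {"delta_rot": [0, 0, 0], "offset": [0, 0, -0.006], "jaw": 1},
    {"delta_rot": [0, 0, 0], "offset": [0, 0, -0.006], "jaw": 1},
    {"delta_rot": [0, 0, 0], "offset": [0, 0, -0.006], "jaw": 1},
    {"delta_rot": [0, 0, 0], "offset": [0, 0, -0.006], "jaw": 1},
    {"delta_rot": [0, 0, 0], "offset": [0, 0, -0.006], "jaw": 1},
  ],
)

```text
time: 8.5
eef_pos: [0.4699, 0.1611, -0.0336]
ee_rot: [[0.988, 0.151, -0.0], [0.151, -0.988, 0.0], [-0.0, -0.0, -1.0]]
wrist_force: [-0.5, 0.5, -0.1]
opening: 0.0254
finger_force: 30.0
```

Gripped: opening 25.4 mm and 30 N, so flat-on-bench corresponds to a reported TCP z of −0.0336. Now I'll lift, clear the dish, turn to the anchor's heading (−1°) and bring the hook to the +y side of the leg at about (0.623, −0.093).

>>> jog_arm(
  commands=[
    {"delta_rot": [0, 0, 0], "offset": [0, 0, 0.01], "jaw": 1},
    {"delta_rot": [0, 0, 0], "offset": [0, -0.01, 0.018], "jaw": 1},
    {"delta_rot": [0, 0, -2], "offset": [0, -0.03, 0.02], "jaw": 1},
    {"delta_rot": [0, 0, -4], "offset": [0, -0.055, 0.02], "jaw": 1},
    {"delta_rot": [0, 0, -6], "offset": [0.01, -0.085, 0.02], "jaw": 1},
    {"delta_rot": [0, 0, -8], "offset": [0.03, -0.115, 0.02], "jaw": 1},
    {"delta_rot": [0, 0, -9.8], "offset": [0.055, -0.145, 0.02], "jaw": 1},
    {"delta_rot": [0, 0, -9.8], "offset": [0.075, -0.17, 0.016], "jaw": 1},
    {"delta_rot": [0, 0, -9.8], "offset": [0.089, -0.19, 0.012], "jaw": 1},
    {"delta_rot": [0, 0, -9.8], "offset": [0.089, -0.19, 0.011], "jaw": 1},
  ],
)

```text
time: 9.75
eef_pos: [0.559, -0.0334, -0.0227]
ee_rot: [[1.0, -0.025, 0.0], [-0.025, -1.0, -0.002], [0.0, 0.002, -1.0]]
wrist_force: [-0.6, 0.2, -3.9]
opening: 0.0259
finger_force: 30.0
```

Run:
```python
from h import *
w=read_camera("wrist");c=calibration("wrist");cv2.imwrite("pics/w3.png",w)
F=[]
for _ in range(8):
    read_camera("side");F.append(read_state()["wrist_force"])
t=read_state();print(t["eef_pos"],t["opening"],np.mean(F,0),np.std(F,0))
s=read_camera("scene");cv2.imwrite("pics/s3.png",s)
cv2.imwrite("pics/w3b.png",np.hstack([cv2.resize(w[0:300,156:456],(400,400)),cv2.resize(s[130:230,140:240],(400,400),interpolation=cv2.INTER_CUBIC)]))
print(c)
```

```text
[ 0.55882958 -0.02838782 -0.02248068] 0.026211379708569203 [ 0.30267939  0.19574922 -4.01267032] [0.53070671 0.30425611 0.33312182]
{'vfov': 71.98981639469585, 'cx': 254.05297236434538, 'cy': 194.2598766748794, 'position': array([ 0.63197291, -0.03281456,  0.16288562]), 'orientation': array([[-0.02152871, -0.95739477, -0.28797878],
       [-0.99976699,  0.02107006,  0.00469246],
       [ 0.00157519,  0.2880127 , -0.95762529]])}
```

View pics/w3b.png

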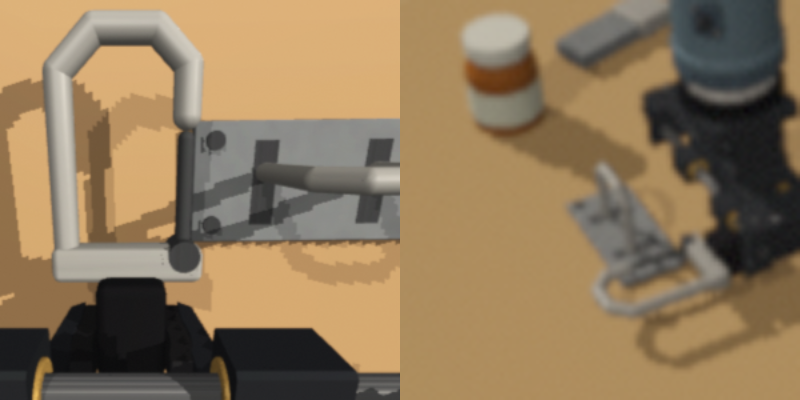

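The picture shows the hook held level beside the eye. In the left crop the gate runs from (183,255) to (187,125), the nose tip is at (188,122) and the left leg's foot is at (265,174), beside the gate's middle. I'll work out the offsets from those pixels.

Run:
```python
from h import *
w={'vfov': 71.98981639469585, 'cx': 254.05297236434538, 'cy': 194.2598766748794,'position':[ 0.63197291, -0.03281456,  0.16288562],'orientation':[[-0.02152871, -0.95739477, -0.28797878],[-0.99976699,  0.02107006,  0.00469246],[ 0.00157519,  0.2880127 , -0.95762529]]}
R=lambda u,v,z:ray(w,156+u*.75,v*.75,z)
leg=R(266,174,.006);h=R(184,255,.032);n=R(188,122,.029);b=R(128,12,.029)
print("leg",leg,"hinge",h,"nose",n,"bow",b,"slot c",R(266,181,.006), "plate corner",R(195,120,.006),R(192,242,.006))
s1=R(67,225,.029);s2=R(60,90,.029);print("spine",s1,s2)
t=read_state();print(t["eef_pos"],t["ee_rot"][:,0],t["time"])
print("leg - nose",leg-n)
```

```text
leg [ 0.62199392 -0.0915207   0.006     ] hinge [ 0.59377945 -0.05279436  0.032     ] nose [ 0.64208156 -0.05359157  0.029     ] bow [ 0.67622388 -0.03308133  0.029     ] slot c [ 0.61901532 -0.09178539  0.006     ] plate corner [ 0.64453367 -0.06005095  0.006     ] [ 0.59231718 -0.06029362  0.006     ]
spine [ 0.60593707 -0.00789397  0.029     ] [ 0.65340909 -0.00896337  0.029     ]
[ 0.55890444 -0.02853295 -0.02249381] [ 9.99828962e-01 -1.84945085e-02 -2.00746106e-05] 10.25
leg - nose [-0.02008764 -0.03792913 -0.023     ]
```

The leg lies at x ≈ 63 mm in the magnifier's frame, 42 mm beyond the gate's line (arm now at y = −0.0285). Contact should come after ~35 mm, and 60 mm in total puts the leg 18 mm past the line. First approach to just short of contact.

>>> jog_arm(
  commands=[
    {"delta_rot": [0, 0, 0], "offset": [0.001, -0.008, 0], "jaw": 1},
    {"delta_rot": [0, 0, 0], "offset": [0.001, -0.016, 0], "jaw": 1},
    {"delta_rot": [0, 0, 0], "offset": [0.001, -0.023, 0], "jaw": 1},
    {"delta_rot": [0, 0, 0], "offset": [0.001, -0.028, 0], "jaw": 1},
    {"delta_rot": [0, 0, 0], "offset": [0.001, -0.031, 0], "jaw": 1},
    {"delta_rot": [0, 0, 0], "offset": [0.001, -0.031, 0], "jaw": 1},
  ],
)

```text
time: 11.0
eef_pos: [0.56, -0.0602, -0.0226]
ee_rot: [[1.0, -0.019, -0.0], [-0.019, -1.0, 0.0], [-0.0, -0.0, -1.0]]
wrist_force: [-0.0, 0.7, -3.9]
opening: 0.0257
finger_force: 30.0
```

>>> jog_arm(
  commands=[
    {"delta_rot": [0, 0, 0], "offset": [0, -0.002, 0], "jaw": 1},
    {"delta_rot": [0, 0, 0], "offset": [0, -0.004, 0], "jaw": 1},
    {"delta_rot": [0, 0, 0], "offset": [0, -0.006, 0], "jaw": 1},
    {"delta_rot": [0, 0, 0], "offset": [0, -0.008, 0], "jaw": 1},
    {"delta_rot": [0, 0, 0], "offset": [0, -0.01, 0], "jaw": 1},
    {"delta_rot": [0, 0, 0], "offset": [0, -0.01, 0], "jaw": 1},
  ],
)

```text
time: 11.75
eef_pos: [0.5598, -0.0699, -0.0226]
ee_rot: [[1.0, -0.019, -0.0], [-0.019, -1.0, 0.0], [-0.0, -0.0, -1.0]]
wrist_force: [0.2, 1.7, -3.9]
opening: 0.0256
finger_force: 30.0
```

>>> jog_arm(
  commands=[
    {"delta_rot": [0, 0, 0], "offset": [0, -0.002, 0], "jaw": 1},
    {"delta_rot": [0, 0, 0], "offset": [0, -0.004, 0], "jaw": 1},
    {"delta_rot": [0, 0, 0], "offset": [0, -0.006, 0], "jaw": 1},
    {"delta_rot": [0, 0, 0], "offset": [0, -0.008, 0], "jaw": 1},
    {"delta_rot": [0, 0, 0], "offset": [0, -0.01, 0], "jaw": 1},
    {"delta_rot": [0, 0, 0], "offset": [0, -0.01, 0], "jaw": 1},
  ],
)

```text
time: 12.5
eef_pos: [0.5597, -0.0802, -0.0226]
ee_rot: [[1.0, -0.019, -0.001], [-0.019, -1.0, -0.0], [-0.001, 0.0, -1.0]]
wrist_force: [-1.1, 3.6, -3.3]
opening: 0.0258
finger_force: 30.0
```

>>> jog_arm(
  commands=[
    {"delta_rot": [0, 0, 0], "offset": [0, -0.002, 0], "jaw": 1},
    {"delta_rot": [0, 0, 0], "offset": [0, -0.004, 0], "jaw": 1},
    {"delta_rot": [0, 0, 0], "offset": [0, -0.006, 0], "jaw": 1},
    {"delta_rot": [0, 0, 0], "offset": [0, -0.008, 0], "jaw": 1},
    {"delta_rot": [0, 0, 0], "offset": [0, -0.009, 0], "jaw": 1},
    {"delta_rot": [0, 0, 0], "offset": [0, -0.009, 0], "jaw": 1},
  ],
)

```text
time: 13.25
eef_pos: [0.5596, -0.0893, -0.0227]
ee_rot: [[1.0, -0.02, -0.001], [-0.02, -1.0, -0.0], [-0.001, 0.0, -1.0]]
wrist_force: [-1.3, 2.9, -4.0]
opening: 0.0257
finger_force: 30.0
```

Run:
```python
from h import *
w=read_camera("wrist");c=calibration("wrist");cv2.imwrite("pics/w4.png",w)
F=[]
for _ in range(4):
    read_camera("side");F.append(read_state()["wrist_force"])
t=read_state();print(t["eef_pos"],np.mean(F,0))
g=np.array(t["eef_pos"][:2]);e=np.array(t["ee_rot"])[:2,0];n=np.array([-e[1],e[0]])
for leg in((.622,-.0915),(.623,-.093)):
    d=np.array(leg)-g;print("leg in mag",d@e,d@n)
```

```text
[ 0.55962657 -0.08914284 -0.02267312] [-1.64093717  2.46950614 -4.03706772]
leg in mag 0.062407337722647976 -0.0011503028559732141
leg in mag 0.0634361632326057 -0.00263068008097194
```

The force of (−1.6, +2.5) N matches the gate pressed open with the leg about 18 mm past its line. Now I'll pull back along −x.

>>> jog_arm(
  commands=[
    {"delta_rot": [0, 0, 0], "offset": [-0.003, 0, 0], "jaw": 1},
    {"delta_rot": [0, 0, 0], "offset": [-0.007, 0, 0], "jaw": 1},
    {"delta_rot": [0, 0, 0], "offset": [-0.011, 0, 0], "jaw": 1},
    {"delta_rot": [0, 0, 0], "offset": [-0.015, 0, 0], "jaw": 1},
    {"delta_rot": [0, 0, 0], "offset": [-0.019, 0, 0], "jaw": 1},
    {"delta_rot": [0, 0, 0], "offset": [-0.023, 0, 0], "jaw": 1},
    {"delta_rot": [0, 0, 0], "offset": [-0.027, 0, 0], "jaw": 1},
    {"delta_rot": [0, 0, 0], "offset": [-0.03, 0, 0], "jaw": 1},
    {"delta_rot": [0, 0, 0], "offset": [-0.032, 0, 0], "jaw": 1},
    {"delta_rot": [0, 0, 0], "offset": [-0.032, 0, 0], "jaw": 1},
  ],
)

```text
time: 14.75
eef_pos: [0.5279, -0.089, -0.0226]
ee_rot: [[1.0, -0.019, -0.0], [-0.019, -1.0, 0.0], [-0.0, -0.0, -1.0]]
wrist_force: [0.2, -0.3, -4.2]
opening: 0.0255
finger_force: 30.0
```

Run:
```python
from h import *
w=read_camera("wrist");c=calibration("wrist");cv2.imwrite("pics/w5.png",w)
F=[]
for _ in range(6):
    read_camera("side");F.append(read_state()["wrist_force"])
t=read_state();print(t["eef_pos"],np.mean(F,0))
# gate shut? dark pixels along gate line (mag y=-20) at z=.031, versus w3 (shut) and w4 (open)
for f in("w3","w5"):
    im=cv2.imread(f"pics/{f}.png");print(f,[im[202-20*k,290:302].max(1).tolist() for k in range(0,6)])
im=cv2.imread("pics/w4.png");print("w4",[im[202-20*k,290:302].max(1).tolist() for k in range(0,6)])
```

```text
[ 0.52807592 -0.08897361 -0.02259127] [-0.17835313  0.23440404 -4.15968585]
w3 [[70, 69, 68, 68, 68, 67, 68, 69, 72, 82, 104, 136], [51, 58, 63, 65, 65, 66, 65, 64, 62, 60, 62, 85], [45, 52, 58, 65, 69, 72, 75, 73, 69, 68, 93, 115], [40, 47, 55, 61, 66, 70, 73, 75, 74, 69, 72, 97], [39, 43, 49, 56, 62, 66, 71, 74, 74, 73, 68, 77], [59, 41, 47, 55, 64, 69, 74, 79, 82, 81, 76, 70]]
w5 [[72, 71, 71, 70, 70, 69, 70, 72, 75, 86, 113, 145], [53, 59, 66, 67, 68, 68, 68, 67, 64, 62, 71, 119], [46, 54, 60, 67, 72, 75, 76, 78, 98, 152, 187, 191], [42, 49, 55, 61, 68, 72, 75, 77, 78, 100, 171, 214], [35, 34, 39, 47, 52, 58, 63, 68, 70, 71, 82, 107], [40, 32, 33, 35, 42, 50, 49, 48, 53, 56, 59, 89]]
w4 [[71, 71, 70, 69, 69, 69, 70, 72, 83, 95, 120, 159], [47, 52, 57, 57, 58, 58, 58, 56, 55, 55, 67, 103], [101, 109, 112, 125, 140, 141, 141, 142, 145, 144, 144, 144], [190, 190, 190, 190, 190, 190, 190, 189, 189, 190, 190, 190], [143, 144, 143, 142, 134, 123, 121, 122, 122, 122, 122, 122], [143, 142, 141, 140, 132, 121, 120, 119, 120, 122, 122, 122]]
```

The gate pixels in w5 match the shut picture w3 and differ from the open w4, and the force is near zero. So the leg is inside with the gate shut. Now find the contact with small pulls.

>>> jog_arm(
  commands=[
    {"delta_rot": [0, 0, 0], "offset": [-0.001, 0, 0], "jaw": 1},
    {"delta_rot": [0, 0, 0], "offset": [-0.002, 0, 0], "jaw": 1},
    {"delta_rot": [0, 0, 0], "offset": [-0.003, 0, 0], "jaw": 1},
    {"delta_rot": [0, 0, 0], "offset": [-0.004, 0, 0], "jaw": 1},
    {"delta_rot": [0, 0, 0], "offset": [-0.005, 0, 0], "jaw": 1},
    {"delta_rot": [0, 0, 0], "offset": [-0.005, 0, 0], "jaw": 1},
  ],
)

```text
time: 15.85
eef_pos: [0.5229, -0.089, -0.0226]
ee_rot: [[1.0, -0.019, -0.0], [-0.019, -1.0, 0.0], [-0.0, -0.0, -1.0]]
wrist_force: [-0.4, 0.3, -3.9]
opening: 0.0261
finger_force: 30.0
```

>>> jog_arm(
  commands=[
    {"delta_rot": [0, 0, 0], "offset": [-0.001, 0, 0], "jaw": 1},
    {"delta_rot": [0, 0, 0], "offset": [-0.001, 0, 0], "jaw": 1},
  ],
)

```text
time: 16.1
eef_pos: [0.5219, -0.089, -0.0226]
ee_rot: [[1.0, -0.019, -0.0], [-0.019, -1.0, -0.0], [-0.0, 0.0, -1.0]]
wrist_force: [0.0, -0.5, -4.5]
opening: 0.0258
finger_force: 30.0
```

>>> jog_arm(
  commands=[
    {"delta_rot": [0, 0, 0], "offset": [-0.001, 0, 0], "jaw": 1},
    {"delta_rot": [0, 0, 0], "offset": [-0.001, 0, 0], "jaw": 1},
  ],
)

```text
time: 16.35
eef_pos: [0.5209, -0.089, -0.0226]
ee_rot: [[1.0, -0.019, -0.0], [-0.019, -1.0, -0.0], [-0.0, 0.0, -1.0]]
wrist_force: [0.1, 0.7, -4.2]
opening: 0.0256
finger_force: 30.0
```

>>> jog_arm(
  commands=[
    {"delta_rot": [0, 0, 0], "offset": [-0.001, 0, 0], "jaw": 1},
    {"delta_rot": [0, 0, 0], "offset": [-0.001, 0, 0], "jaw": 1},
  ],
)

```text
time: 16.6
eef_pos: [0.5199, -0.089, -0.0226]
ee_rot: [[1.0, -0.019, -0.0], [-0.019, -1.0, 0.0], [-0.0, -0.0, -1.0]]
wrist_force: [-0.1, 0.3, -4.2]
opening: 0.0257
finger_force: 30.0
```

>>> jog_arm(
  commands=[
    {"delta_rot": [0, 0, 0], "offset": [-0.001, 0, 0], "jaw": 1},
    {"delta_rot": [0, 0, 0], "offset": [-0.001, 0, 0], "jaw": 1},
  ],
)

```text
time: 16.85
eef_pos: [0.519, -0.089, -0.0225]
ee_rot: [[1.0, -0.019, 0.0], [-0.019, -1.0, 0.0], [0.0, -0.0, -1.0]]
wrist_force: [0.4, 0.2, -2.9]
opening: 0.0259
finger_force: 30.0
```

>>> jog_arm(
  commands=[
    {"delta_rot": [0, 0, 0], "offset": [-0.0005, 0, 0], "jaw": 1},
    {"delta_rot": [0, 0, 0], "offset": [-0.0005, 0, 0], "jaw": 1},
  ],
)

```text
time: 17.1
eef_pos: [0.5188, -0.089, -0.0225]
ee_rot: [[1.0, -0.019, 0.001], [-0.019, -1.0, -0.0], [0.001, 0.0, -1.0]]
wrist_force: [1.2, -0.1, -4.1]
opening: 0.0256
finger_force: 30.0
```

>>> jog_arm(
  commands=[
    {"delta_rot": [0, 0, 0], "offset": [-0.0005, 0, 0], "jaw": 1},
    {"delta_rot": [0, 0, 0], "offset": [-0.0005, 0, 0], "jaw": 1},
  ],
)

```text
time: 17.35
eef_pos: [0.5187, -0.089, -0.0224]
ee_rot: [[1.0, -0.019, 0.001], [-0.019, -1.0, -0.0], [0.001, 0.0, -1.0]]
wrist_force: [2.5, 0.5, -4.0]
opening: 0.0258
finger_force: 30.0
```

>>> jog_arm(
  commands=[
    {"delta_rot": [0, 0, 0], "offset": [-0.0005, 0, 0], "jaw": 1},
    {"delta_rot": [0, 0, 0], "offset": [-0.0005, 0, 0], "jaw": 1},
  ],
)

```text
time: 17.6
eef_pos: [0.5186, -0.089, -0.0223]
ee_rot: [[1.0, -0.019, 0.002], [-0.019, -1.0, -0.0], [0.002, 0.0, -1.0]]
wrist_force: [5.0, -0.0, -5.1]
opening: 0.0257
finger_force: 30.0
```

>>> jog_arm(
  commands=[
    {"delta_rot": [0, 0, 0], "offset": [-0.0005, 0, 0], "jaw": 1},
    {"delta_rot": [0, 0, 0], "offset": [-0.0005, 0, 0], "jaw": 1},
  ],
)

```text
time: 17.85
eef_pos: [0.5186, -0.089, -0.0222]
ee_rot: [[1.0, -0.019, 0.003], [-0.019, -1.0, -0.0], [0.003, 0.0, -1.0]]
wrist_force: [6.8, -0.6, -4.8]
opening: 0.0256
finger_force: 30.0
```

```bash
cat > f.py <<'E'
from h import *
F=[]
for _ in range(5):
    read_camera("side");F.append(read_state()["wrist_force"])
print(np.array(F)[:,0].round(1),np.mean(F,0).round(2),read_state()["eef_pos"],read_state()["time"])
E
python3 f.py
```

```text
[5.7 5.3 5.7 6.2 5.7] [ 5.71 -0.54 -5.59] [ 0.51858605 -0.08905311 -0.0222128 ] 18.1
```

>>> jog_arm(
  commands=[
    {"delta_rot": [0, 0, 0], "offset": [-0.0005, 0, 0], "jaw": 1},
    {"delta_rot": [0, 0, 0], "offset": [-0.0005, 0, 0], "jaw": 1},
  ],
)

```text
time: 18.35
eef_pos: [0.5185, -0.0891, -0.0221]
ee_rot: [[1.0, -0.019, 0.004], [-0.019, -1.0, -0.0], [0.004, 0.0, -1.0]]
wrist_force: [6.7, -0.1, -5.6]
opening: 0.0261
finger_force: 30.0
```

```bash
python3 f.py
```

```text
[7.  6.7 6.5 7.3 7.5] [ 7.   -0.22 -5.97] [ 0.51860286 -0.08906543 -0.02211792] 18.6
```

>>> jog_arm(
  commands=[
    {"delta_rot": [0, 0, 0], "offset": [-0.0005, 0, 0], "jaw": 1},
    {"delta_rot": [0, 0, 0], "offset": [-0.001, 0, 0], "jaw": 1},
    {"delta_rot": [0, 0, 0], "offset": [-0.001, 0, 0], "jaw": 1},
  ],
)

```text
time: 18.98
eef_pos: [0.5186, -0.0891, -0.0219]
ee_rot: [[1.0, -0.019, 0.005], [-0.019, -1.0, -0.001], [0.005, 0.0, -1.0]]
wrist_force: [8.4, -0.6, -6.0]
opening: 0.0257
finger_force: 30.0
```

```bash
python3 f.py
```

```text
[8.7 8.5 7.5 9.  8.6] [ 8.44  0.02 -5.65] [ 0.51854609 -0.08904984 -0.02191027] 19.225
```

>>> jog_arm(
  commands=[
    {"delta_rot": [0, 0, 0], "offset": [-0.0005, 0, 0], "jaw": 1},
    {"delta_rot": [0, 0, 0], "offset": [-0.001, 0, 0], "jaw": 1},
    {"delta_rot": [0, 0, 0], "offset": [-0.001, 0, 0], "jaw": 1},
  ],
)

```text
time: 19.6
eef_pos: [0.5185, -0.0891, -0.0216]
ee_rot: [[1.0, -0.019, 0.007], [-0.019, -1.0, -0.001], [0.007, 0.001, -1.0]]
wrist_force: [9.4, -0.2, -5.5]
opening: 0.0257
finger_force: 30.0
```

```bash
python3 f.py
```

```text
[10.2  9.8 10.4 10.1  9. ] [ 9.89 -0.12 -6.04] [ 0.51850512 -0.08908272 -0.0216606 ] 19.85
```

>>> jog_arm(
  commands=[
    {"delta_rot": [0, 0, 0], "offset": [-0.0005, 0, 0], "jaw": 1},
    {"delta_rot": [0, 0, 0], "offset": [-0.0005, 0, 0], "jaw": 1},
    {"delta_rot": [0, 0, 0], "offset": [-0.0005, 0, 0], "jaw": 1},
    {"delta_rot": [0, 0, 0], "offset": [-0.0005, 0, 0], "jaw": 1},
    {"delta_rot": [0, 0, 0], "offset": [-0.0005, 0, 0], "jaw": 1},
    {"delta_rot": [0, 0, 0], "offset": [-0.0005, 0, 0], "jaw": 1},
  ],
)

```text
time: 20.6
eef_pos: [0.5185, -0.0891, -0.0215]
ee_rot: [[1.0, -0.019, 0.008], [-0.019, -1.0, -0.001], [0.008, 0.001, -1.0]]
wrist_force: [10.1, -0.4, -6.2]
opening: 0.0253
finger_force: 30.0
```

```bash
python3 f.py
```

```text
[11.6 10.9 10.2 11.3 12.1] [11.21 -0.13 -6.13] [ 0.51848183 -0.08907456 -0.02153243] 20.85
```

Steady tug of about 11 N held for more than 1 s. Now ease off 8 mm, lower to the bench and let go.

>>> jog_arm(
  commands=[
    {"delta_rot": [0, 0, 0], "offset": [0.002, 0, 0], "jaw": 1},
    {"delta_rot": [0, 0, 0], "offset": [0.004, 0, 0], "jaw": 1},
    {"delta_rot": [0, 0, 0], "offset": [0.006, 0, 0], "jaw": 1},
    {"delta_rot": [0, 0, 0], "offset": [0.008, 0, 0], "jaw": 1},
    {"delta_rot": [0, 0, 0], "offset": [0.009, 0, 0], "jaw": 1},
    {"delta_rot": [0, 0, 0], "offset": [0.009, 0, -0.003], "jaw": 1},
    {"delta_rot": [0, 0, 0], "offset": [0.009, 0, -0.006], "jaw": 1},
    {"delta_rot": [0, 0, 0], "offset": [0.009, 0, -0.008], "jaw": 1},
    {"delta_rot": [0, 0, 0], "offset": [0.009, 0, -0.009], "jaw": 1},
    {"delta_rot": [0, 0, 0], "offset": [0.009, 0, -0.009], "jaw": 1},
  ],
)

```text
time: 22.1
eef_pos: [0.5229, -0.089, -0.0316]
ee_rot: [[1.0, -0.019, -0.0], [-0.019, -1.0, 0.0], [-0.0, -0.0, -1.0]]
wrist_force: [-0.3, 0.0, -4.0]
opening: 0.0261
finger_force: 30.0
```

>>> jog_arm(
  commands=[
    {"delta_rot": [0, 0, 0], "offset": [0, 0, -0.001], "jaw": 1},
    {"delta_rot": [0, 0, 0], "offset": [0, 0, -0.0015], "jaw": 1},
    {"delta_rot": [0, 0, 0], "offset": [0, 0, -0.0015], "jaw": 1},
  ],
)

```text
time: 22.48
eef_pos: [0.523, -0.089, -0.0331]
ee_rot: [[1.0, -0.019, -0.0], [-0.019, -1.0, 0.0], [-0.0, -0.0, -1.0]]
wrist_force: [1.4, 0.1, -3.5]
opening: 0.0254
finger_force: 30.0
```

>>> jog_arm(
  commands=[
    {"delta_rot": [0, 0, 0], "offset": [0, 0, -0.0005], "jaw": 1},
    {"delta_rot": [0, 0, 0], "offset": [0, 0, -0.0005], "jaw": 1},
    {"delta_rot": [0, 0, 0], "offset": [0, 0, -0.0005], "jaw": 1},
  ],
)

```text
time: 22.85
eef_pos: [0.523, -0.089, -0.0334]
ee_rot: [[1.0, -0.019, 0.0], [-0.019, -1.0, 0.0], [0.0, -0.0, -1.0]]
wrist_force: [-2.0, -0.1, 1.1]
opening: 0.026
finger_force: 30.0
```

```bash
python3 f.py
```

```text
[-1.7 -1.9 -2.5 -2.9 -1.7] [-2.15  0.42  3.  ] [ 0.52296443 -0.08897752 -0.03342927] 23.1
```

The bench carries it now. Open, wait, then rise straight up.

>>> jog_arm(
  commands=[
    {"delta_rot": [0, 0, 0], "offset": [0, 0, 0], "jaw": 0.6},
    {"delta_rot": [0, 0, 0], "offset": [0, 0, 0], "jaw": 0.4},
    {"delta_rot": [0, 0, 0], "offset": [0, 0, 0], "jaw": 0.2},
    {"delta_rot": [0, 0, 0], "offset": [0, 0, 0], "jaw": 0},
    {"delta_rot": [0, 0, 0], "offset": [0, 0, 0], "jaw": 0},
    {"delta_rot": [0, 0, 0], "offset": [0, 0, 0], "jaw": 0},
    {"delta_rot": [0, 0, 0], "offset": [0, 0, 0], "jaw": 0},
  ],
)

```text
time: 23.98
eef_pos: [0.523, -0.089, -0.0336]
ee_rot: [[1.0, -0.019, -0.0], [-0.019, -1.0, 0.0], [-0.0, -0.0, -1.0]]
wrist_force: [-0.6, 0.7, -0.1]
opening: 0.088
finger_force: 0.0
```

>>> jog_arm(
  commands=[
    {"delta_rot": [0, 0, 0], "offset": [0, 0, 0.01], "jaw": 0},
    {"delta_rot": [0, 0, 0], "offset": [0, 0, 0.03], "jaw": 0},
    {"delta_rot": [0, 0, 0], "offset": [0, 0, 0.06], "jaw": 0},
    {"delta_rot": [0, 0, 0], "offset": [0, 0, 0.1], "jaw": 0},
    {"delta_rot": [0, 0, 0], "offset": [0, 0, 0.14], "jaw": 0},
    {"delta_rot": [0, 0, 0], "offset": [0, 0, 0.18], "jaw": 0},
    {"delta_rot": [0, 0, 0], "offset": [0, 0, 0.2], "jaw": 0},
    {"delta_rot": [0, 0, 0], "offset": [0, 0, 0.2], "jaw": 0},
  ],
)

```text
time: 24.98
eef_pos: [0.5242, -0.0892, 0.1683]
ee_rot: [[1.0, -0.019, 0.004], [-0.019, -1.0, -0.0], [0.004, -0.0, -1.0]]
wrist_force: [-0.1, 0.1, -0.5]
opening: 0.0881
finger_force: 0.0
```

Run:
```python
from h import *
s=calibration("scene");c=calibration("wrist");im=read_camera("wrist");cv2.imwrite("pics/end.png",im)
print(read_state()["eef_pos"],read_state()["wrist_force"])
m=(im.max(2)<55).astype(np.uint8)
N,L,st,ce=cv2.connectedComponentsWithStats(m)
for i in range(1,N):
    if st[i,4]>40:
        p=np.argwhere(L==i)[:,::-1].astype(np.float32);print(st[i],cv2.minAreaRect(p),ray(c,*ce[i],.036).round(4))
# gate samples: colour at predicted gate line for shut gate, origin (.523,-.089), yaw -1.1deg
a=np.radians(-1.1);R=np.array([[np.cos(a),-np.sin(a)],[np.sin(a),np.cos(a)]])
for x in(45,55,65,75,78):
    row=[]
    for y in range(-26,-10,2):
        P=np.array([.523,-.089])+R@np.array([x,y])/1000;u,v=proj(c,(*P,.018));row.append(int(im[int(round(v)),int(round(u))].max()))
    print(x,row)
# bystanders vs first pictures
b=read_camera("side");o=cv2.imread("pics/side0.png")
for n,(u,v) in dict(dish=(457,225),cup=(363,180),jar=(569,397),brush=(500,480)).items():
    u=int(u/1.5625);v=int(v/1.5625);print(n,cv2.absdiff(b[v-22:v+22,u-25:u+25],o[v-22:v+22,u-25:u+25]).mean())
```

```text
[ 0.52315249 -0.08896743  0.16688943] [-1.12573246  0.15197896 -0.270871  ]
[428  65  36  39 584] ((440.6969299316406, 87.28340148925781), (45.91596984863281, 24.195995330810547), 57.80426788330078) [ 0.622 -0.302  0.036]
[408  71  14  34  86] ((412.3538513183594, 88.63077545166016), (34.20526123046875, 8.595168113708496), 74.74488067626953) [ 0.6228 -0.2683  0.036 ]
[238  85  26  29 330] ((253.60108947753906, 99.06497192382812), (27.037879943847656, 25.175270080566406), 32.735225677490234) [ 0.6155 -0.0902  0.036 ]
[290  93  10  19 128] ((294.5, 102.0), (9.0, 18.0), 0.0) [ 0.6122 -0.1365  0.036 ]
[267 110   7  42 131] ((270.0, 130.5), (41.0, 6.0), 90.0) [ 0.5777 -0.1087  0.036 ]
[441 138  28  55 359] ((448.2728576660156, 161.7803497314453), (23.351642608642578, 57.213294982910156), 17.474775314331055) [ 0.5368 -0.3252  0.036 ]
[244 155  20  45 869] ((253.49996948242188, 176.99998474121094), (43.99999237060547, 18.999996185302734), 90.0) [ 0.5259 -0.0889  0.036 ]
[445 193   9  25 137] ((448.8153991699219, 205.02310180664062), (24.80694580078125, 5.82963228225708), 82.87498474121094) [ 0.4847 -0.3365  0.036 ]
[    0   227   512   157 45678] ((255.50003051757812, 305.0), (155.99996948242188, 510.99993896484375), 90.0) [ 0.309  -0.0865  0.036 ]
45 [148, 129, 58, 49, 73, 137, 172, 173]
55 [147, 131, 58, 49, 78, 140, 172, 171]
65 [148, 121, 79, 48, 67, 120, 162, 171]
75 [91, 77, 60, 38, 32, 81, 92, 93]
78 [91, 89, 57, 40, 33, 81, 91, 90]
dish 61.68363636363637
cup 8.808030303030304
jar 2.2037878787878786
brush 2.1216666666666666
```

The magnifier lies straight, with the dark gate on its shut line (y = −20) all the way to the nose, and the gripper is clear. The jar and brush are unchanged. The arm never came near the dish or cup, so I put the image change at those two down to the arm and its shadow. Handing in.

```bash
python3 -c "
from rig import *
print(close_job())"
```

```text
the job is handed in; nothing more can be done
None
```

The magnifier is clipped to the eye's left leg with the gate shut, was tugged at about 11 N for over half a second, and was laid flat and released before I handed the job in; no verdict was returned.

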